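Check the gas charge of a pump's pulsation damper with a stick gauge

TASK

Check the gas charge of the pulsation damper with the stick gauge. While it lies in its cradle, first push the gauge's rod, still out from the last reading, fully home; then set its chuck squarely over the damper's charging valve and press down until the charge has pushed the rod out as far as it will and the valve core just gives way, and keep it there for a second, not driving the core on to its stop and never pressing harder than 25 N. Lift it off and lay it back in its cradle as it lay, with the rod left out at the reading and everything else where it is.

Things in the scene. Friction and masses are not known exactly. Their poses are not given: they have to be found in the camera images.
- gauge: The stick gauge, about 160 g: grip block 32 mm long (x), 24 mm wide (y), from 11.5 mm below to 12.5 mm above its origin; a 16 mm square barrel along x from 56 mm behind to 72 mm ahead of the origin, with 21 mm square collars 43 to 48 mm out at both sides. Origin on the barrel's axis in the middle of the block; x toward the rod's end, z up, away from the chuck.
- gauge_grip (a point): Centre of the gauge's grip block (the gauge's origin and axes), where to hold it: fingers closing across y (24 mm) slide down past the chuck, a round sleeve 22 mm across that hangs under the block. The rod comes out sideways, so nothing rises above the block.
- chuck_mouth (a point): Centre of the chuck's open lower end, 40 mm straight below gauge_grip. The mouth is flared to 19 mm and narrows within 5 mm to a bore of 14 mm, 28 mm deep from the mouth. In the bore, 5 mm inside the mouth, waits the tip of a sprung sensing piston (about 1 N to start it, then 1 N more per mm).
- rod_end (a point): Outer end face of the rod's knob (knob 11 mm across, 6 mm thick; rod 6 mm thick, white with dark rings), on the barrel's axis. With the rod home it is 82 mm from gauge_grip along the gauge's +x axis; the collar against the saddle holds the gauge when the rod is pushed in.
- gauge_rod (a joint): How far the rod is out of the barrel, in m: 0 fully home, 0.034 at most. No spring: about 0.4 N moves it and it stays where it is left. When the gauge is pressed on a valve, the rod is pushed out 2.2 mm per mm that the sensing piston is pushed up into the chuck; it does not go back when the gauge is lifted off.
- damper: The pulsation damper, a steel pot standing upright, fixed to the bench, 88 mm across the foot and 82 mm across the bolted flange, with a short plugged union at one side; its top is 80 mm above the bench and carries the charging valve. Origin at the centre of its underside.
- stem_rim (a point): Centre of the upper rim of the damper's charging valve, a brass stem 11 mm across that stands upright 28 mm above a 20 mm hexagon on the damper's top; the rim is 114 mm above the bench. In the hollow stem, 1 mm below the rim, lies the valve core, a 6 mm pin.
- valve_core (a joint): How far the core is pressed in, m: 0 shut, open from 0.001, stop at 0.005. The charge (6 to 14 N, different each time) holds it up with a constant force: under the gauge's piston it stays until the piston's spring balances the charge (chuck mouth then 11 to 20 mm below the rim), then gives way at a steady force, the rod still; at the stop force and rod climb again: a false reading, a bruised core.
- cradle: The gauge's cradle, grey plastic, fixed to the bench: base 112 x 46 mm, 6 mm thick, and two saddles 8 mm thick, 38 mm wide, centred 35 mm to either side along x. The barrel lies in their slots, 20 mm wide, floor 44 mm up, flared tops 64 mm up. Origin under the centre; x along the slots toward the rod.
- cradle_seat (a point): Where gauge_grip lies when the gauge rests in the cradle: 52 mm above the bench, midway between the saddles (axes as the cradle's). The gauge's collars lie just outside the saddles, with 4 mm of play lengthwise; the chuck hangs between the saddles, 6 mm above the base.
- wrench: Small open-ended wrench lying at the front edge; leave it.
- septa_pot: Small white pot with a screw lid, 40 mm across and 42 mm high, standing toward the keyboard; leave it. Origin under its centre.
- filter_tin: Round tin, 58 mm across and 24 mm high, to the right of the damper; leave it.
- timer: Bench timer, 56 x 62 x 16 mm, at the left front; leave it.
- amber_100: Brown glass bottle, 52 mm across and 105 mm high, at the right front; leave it.
- usb_stick: Memory stick, 18 x 54 x 8 mm, at the left front; leave it.
- column_2: Steel chromatography column, 144 mm long, at the right front; leave it.

How it is judged (in metres and radians):
On the way, in this order (a step that is already met when the one before it is completed fails the run):
1. the indicator rod is pushed home (within 1.5 mm) while the gauge lies in its cradle (value of joint gauge_rod below 0.0015 m and distance between gauge_grip and cradle_seat below 0.01 m), for 0.2 s.
2. the chuck is square over the charging valve, the rod has been pushed out and the valve core is pressed in by more than 0.8 mm, for 0.5 s (value of joint valve_core above 0.0008 m and value of joint gauge_rod above 0.008 m and horizontal distance between chuck_mouth and stem_rim below 0.004 m and angle between gauge_grip's own z axis and vertical below 0.12 rad), for 0.5 s.
At the end, for the whole second after the job is handed in: The gauge lies level and at rest in both saddles of its cradle, the same way round as before (its centre within 9 mm of the seat across and 3 mm in height), its rod still out by more than 8 mm, the valve shut again (horizontal distance between gauge_grip and cradle_seat below 0.009 m and z of gauge_grip in the frame of cradle_seat between -0.003 and 0.003 m and angle between gauge_grip's own z axis and vertical below 0.1 rad and value of joint gauge_rod above 0.008 m and value of joint valve_core below 0.0005 m and linear speed of gauge below 0.01 m/s and x of rod_end in the frame of cradle_seat above 0.05 m); the robot touches nothing.
It fails at once if the gauge presses on the damper with more than 25 N (contact force between gauge and damper above 25 N).
It fails at once if the valve core is driven to its stop (pressed in by more than 4.3 mm) (value of joint valve_core above 0.0043 m).
It fails at once if a bystander is moved by more than 15 mm (distance of any of wrench, septa_pot, filter_tin, timer, amber_100, usb_stick, column_2 from where it was at the start of the episode above 0.015 m).
It also fails if it takes over 72 s, if anything falls off the work surface, if the arm or the gripper's body presses on something with over 40 N, if the wrist force passes 120 N, or if a joint passes its speed limit or range.

ROBOT

A 7-joint arm with a two-finger parallel gripper is mounted at the origin on a cart in front of the work surface, level with it; the furniture and walls round the work are solid. World frame = base frame: x ahead of the robot, y to its left, z up, the work surface at z = 0. Lengths are in m, angles in degrees, forces in N, time in s.
With the tool pointing down it reaches from about 0.425 to 0.875 m from the base axis. Payload 4.7 kg.
Tool frame: the origin (TCP) lies at the very end of the fingers, on their centre line; the grasp point (between the pads) lies 19 mm behind it (env.grasp_offset is the distance from the TCP to the grasp point, in m); z points along the fingers, y is the line along which they close (so a half turn about z gives the same grasp; the last joint's range is limited). The gripper opens to 87 mm and grips with 3 to 60 N. Pads are 19 mm wide; open, the fingers measure 117 mm over their backs; the gripper's body (75 mm by 190 mm) begins 51 mm behind the grasp point.
Start: joints at [73.917, 18.392, -4.016, 83.108, 1.295, 78.541, -3.26], TCP at [0.189, -0.622, 0.223] pointing down, gripper open.
Joint ranges: [-163.93, 163.93], [-17.29, 119.83], [-79.2, 71.16], [3.27, 140.29], [-89.18, 269.18], [5.43, 117.66], [-154.24, 154.24]. Speed limits (degrees/s): [147.25, 147.25, 180, 180, 180, 180, 180].

INTERFACE

Orientations are given as [roll, pitch, yaw] about the fixed x, y, z axes, in that order (R = Rz(yaw) Ry(pitch) Rx(roll)).
In Python, from cell import env gives the robot as it stands. The module is installed in compiled form; this text tells all that it offers.
- The arm moves only by the tool drive_tool, never from a script. Its argument "moves" is one flat list of numbers, 5 for each row, row after row: the shift along the tool's x, y, z in units of 40 mm (1.0 is 40 mm), then the turn about the tool's z in units of 10 degrees (1.0 is 10 degrees), then the finger opening in mm, from 0 to 87. A call has 1 to 5 rows; each row is the pose to reach, as a shift and turn from the pose commanded when the call began, along the tool's axes at that moment; what a row does not reach only later rows make up. A row lasts 1/8 s, in which the tool goes at most 62.5 mm and 10.7 degrees, less where a joint would pass 70% of its speed; a pose out of reach is approached as far as the arm can. A call with a gripper value outside its range is refused whole. The fingers move at their own pace and stop on an object; "squeeze" is the grip in N (left out, the last holds). Time passes only in rows, so rows that repeat a pose let the fingers close. It gives the time, the measured TCP pose, the force, the opening and the grip force at its end, in the units of the state.
- env.get_obs(): the state, without advancing time (a new reading comes with each control period).
- env.read_camera(name): name is "scene" or "side" or "wrist"; returns (picture, depth): 420x560x3 uint8, red, green, blue; 420x560 float32, m along the optical axis (not along the pixel's ray), 0 where there is no reading.
- env.camera_model(name): a dict with "K" (3x3 intrinsics, pixels), "rvec" (rotation vector, rad) and "tvec" (3), from world to camera coordinates, as OpenCV has them; the wrist camera has in their place "tool_from_camera" (4x4, takes a point from camera to tool coordinates, whose origin is the TCP and whose axes are the flange's). Camera axes: x right, y down, z forward; pixel columns grow to the right and rows downward; lengths in m; the calibration is good to about 2 mm. A picture is of the moment at which its call begins: read the wrist's pose just before it. camera_model takes no time and is no camera call.
- env.sign_off(): hands the job in; it is judged then, once.
The state is a dict: "time_s": time; "qpos": joint angles; "joint_velocities": joint speeds; "effort": joint torques, N m; "tool_pos": TCP position; "tool_rot": TCP orientation; "force": force on the tool from outside, world axes, zero at the start; "wrist_torque": the same for the moment, N m; "grip_width": finger opening in m; "grasp_force": force on a finger pad.
Only numpy, scipy, OpenCV 4.12 (cv2) and the standard library are available. Lean on these libraries where they do the work, as an engineer would, in place of code of your own. Each camera call takes 0.05 s, during which the arm holds its last target. There are 200 camera calls.

## Working session

There is one attempt and no reset: what is moved stays moved. The work goes in short steps, Python scripts to look and compute and a tool call to move; the robot and the scene stay as the last step left them, time stands still between calls to the robot, and variables do not carry over. Pictures are saved under pics/ and viewed, at most 10 in all, crops included, and the job is handed in when it is done.

Besides the shell and the picture viewer there is one more tool, called after "Request:" in YAML: its name, and indented under it one key for each argument. drive_tool: Moves the arm, as the interface text tells. Its arguments: {"type":"object","properties":{"moves":{"type":"array","items":{"type":"number"}},"squeeze":{"type":"number"}},"required":["moves"]}

```bash
mkdir -p pics; cat > h.py <<'E'
import numpy as np, cv2
from cell import env
from scipy.spatial.transform import Rotation as R
def cam(name):
    o=env.get_obs(); im,d=env.read_camera(name); m=env.camera_model(name); K=np.array(m["K"])
    if name=="wrist":
        T=np.eye(4); T[:3,:3]=R.from_euler('xyz',o["tool_rot"],degrees=True).as_matrix(); T[:3,3]=o["tool_pos"]
        C=T@np.array(m["tool_from_camera"])
    else:
        W=np.eye(4); W[:3,:3]=cv2.Rodrigues(np.array(m["rvec"],float))[0]; W[:3,3]=np.ravel(m["tvec"]); C=np.linalg.inv(W)
    return im,d,K,C
def save(n,im): cv2.imwrite("pics/"+n,cv2.cvtColor(im,cv2.COLOR_RGB2BGR))
def snap(name,f):
    im,d,K,C=cam(name); save(f+".png",im); np.savez("pics/"+f+".npz",im=im,d=d,K=K,C=C)
def load(f):
    z=np.load("pics/"+f+".npz"); return z["im"],z["d"],z["K"],z["C"]
def pt(f,u,v,dep=None):
    im,d,K,C=load(f)
    if dep is None:
        w=d[int(v)-1:int(v)+2,int(u)-1:int(u)+2]; dep=np.median(w[w>0])
    return C[:3,:3]@(dep*np.linalg.inv(K)@[u,v,1])+C[:3,3]
def plane(f,u,v,z):
    im,d,K,C=load(f); r=C[:3,:3]@np.linalg.inv(K)@[u,v,1]; return C[:3,3]+r*(z-C[2,3])/r[2]
def cloud(f):
    im,d,K,C=load(f); v,u=np.mgrid[:d.shape[0],:d.shape[1]]
    P=np.stack([u,v,np.ones_like(u)],-1)@np.linalg.inv(K).T*d[...,None]
    return P@C[:3,:3].T+C[:3,3]
E
python3 - <<'E'
from h import *
snap("scene","s0"); snap("side","d0"); o=env.get_obs()
for k in("time_s","tool_pos","tool_rot","force","grip_width"):print(k,o[k])
print(env.grasp_offset,env.camera_model("wrist"))
a=cv2.imread("pics/s0.png");
for f in("s0","d0"):print(load(f)[3][:3,3])
E
```

```text
time_s 0.1
tool_pos [ 0.18864996 -0.62153386  0.22157554]
tool_rot [-1.79906027e+02  5.18803699e-03  1.68908986e+01]
force [ 0.76803815 -0.24607093 -0.83490328]
grip_width 0.08717685535773795
0.0187 {'K': array([[314.84445544,   0.        , 272.45057723],
       [  0.        , 314.84445544, 206.72797887],
       [  0.        ,   0.        ,   1.        ]]), 'tool_from_camera': array([[-6.24806822e-04, -9.64867755e-01, -2.62735277e-01,
         7.08631396e-02],
       [ 9.99999761e-01, -6.80968451e-04,  1.22700796e-04,
         3.47089759e-05],
       [-2.97304475e-04, -2.62735137e-01,  9.64867949e-01,
        -1.63077722e-01],
       [ 0.00000000e+00,  0.00000000e+00,  0.00000000e+00,
         1.00000000e+00]])}
[-0.23684642 -0.5862294   0.77528203]
[-0.02767862  1.15173885  0.56373068]
```

View pics/s0.png

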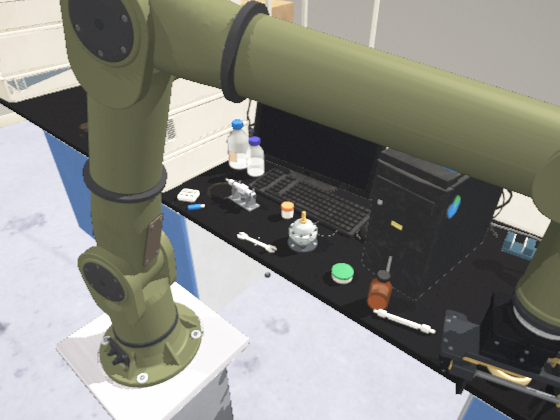

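View pics/d0.png

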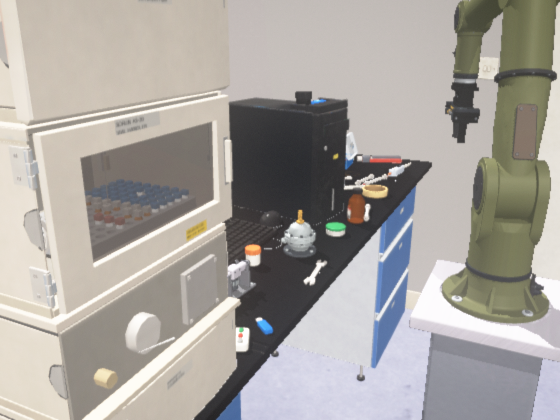

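The scene view shows the gauge in its cradle at about (240,193) and the damper stem at (304,215). The side view shows the gauge at (237,277), partly hidden, and the stem at (300,215).

```bash
python3 - <<'E'
from h import *
np.set_printoptions(precision=3,suppress=True)
for n,f,u,v in [("gauge","s0",240,188),("stemtop","s0",304,212),("stem","s0",304,216),("damper","s0",303,228),("septa","s0",288,207),("tin","s0",342,270),("gauge","d0",237,270),("stem","d0",300,213),("amber","s0",382,277),("timer","s0",188,195)]:
    print(n,f,pt(f,u,v))
for f,(x0,x1,y0,y1) in (("s0",(210,330,170,260)),("d0",(210,330,200,300))):
    P=cloud(f); im=load(f)[0]
    c=im[y0:y1,x0:x1]; save(f+"c.png",cv2.resize(c,None,fx=5,fy=5,interpolation=cv2.INTER_CUBIC))
    q=P[y0:y1,x0:x1].reshape(-1,3); s=q[q[:,2]>0.085]; s=s[s[:,2]<.13]; print(f,len(s),np.median(s,0))
E
```

```text
gauge s0 [0.518 0.233 0.06 ]
stemtop s0 [ 0.489 -0.053  0.114]
stem s0 [ 0.489 -0.055  0.101]
damper s0 [ 0.473 -0.065  0.073]
septa s0 [0.557 0.059 0.042]
tin s0 [ 0.449 -0.216  0.024]
gauge d0 [0.514 0.234 0.06 ]
stem d0 [ 0.487 -0.047  0.108]
amber s0 [ 0.416 -0.339  0.105]
timer s0 [0.419 0.388 0.015]
s0 70 [ 0.489 -0.051  0.092]
d0 62 [ 0.488 -0.046  0.097]
```

View pics/s0c.png

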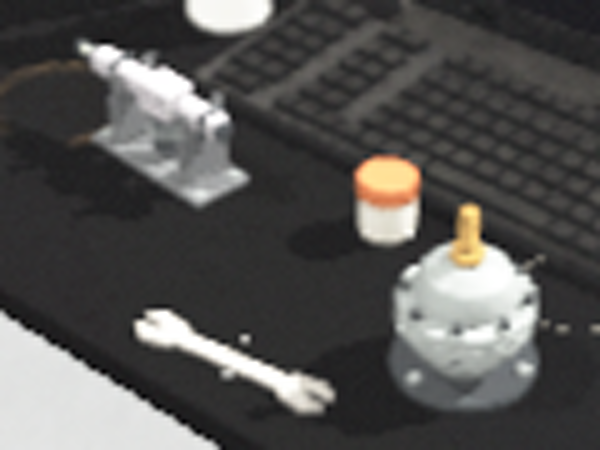

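The enlarged crop shows the gauge with its rod knob at the upper left (crop (83,45), full (226.6,179)) and the barrel's rear end at crop (218,120), full (253.6,194). The stem top is at crop (468,210), full (303.6,212).

```bash
python3 - <<'E'
from h import *
np.set_printoptions(precision=3,suppress=True)
a=plane("s0",226.6,179,.054);b=plane("s0",253.6,194,.056);print(a,b,a-b,np.degrees(np.arctan2(*(a-b)[1::-1])),np.linalg.norm(a-b))
P=cloud("s0")[170:215,215:265].reshape(-1,3)
s=P[(P[:,2]>.045)&(P[:,2]<.075)]
q=s[:,:2]-s[:,:2].mean(0); w=np.linalg.svd(q)[2][0]; print(len(s),s.mean(0),w,np.degrees(np.arctan2(w[1],w[0])),(q@w).min(),(q@w).max())
E
```

```text
[0.535 0.315 0.054] [0.525 0.178 0.056] [ 0.009  0.137 -0.002] 86.16018303055019 0.1373094762665359
248 [0.525 0.232 0.058] [-0.086 -0.996] -94.90876995523757 -0.0909543147915666 0.06283226719434032
```

```bash
python3 - <<'E'
from h import *
np.set_printoptions(precision=2,suppress=True,linewidth=150)
P=np.vstack([cloud(f).reshape(-1,3) for f in("s0","d0")])
# height map, 5cm cells
xs=np.arange(.3,.85,.05);ys=np.arange(.6,-.7,-.05)
print("x",xs)
for y in ys:
    print("%.2f"%y,[ "%.2f"%(lambda q:np.percentile(q,98) if len(q)>3 else -1)(P[(P[:,0]>=x)&(P[:,0]<x+.05)&(P[:,1]>=y)&(P[:,1]<y+.05)&(P[:,2]>-.02)&(P[:,2]<.6),2]) for x in xs])
E
```

```text
x [0.3  0.35 0.4  0.45 0.5  0.55 0.6  0.65 0.7  0.75 0.8 ]
0.60 ['-1.00', '0.58', '-1.00', '-1.00', '-1.00', '-1.00', '0.41', '-1.00', '-1.00', '-1.00', '-1.00']
0.55 ['-1.00', '0.58', '-1.00', '-1.00', '-1.00', '-1.00', '0.41', '0.39', '-1.00', '-1.00', '-1.00']
0.50 ['-1.00', '0.59', '-1.00', '-1.00', '-1.00', '-1.00', '-1.00', '-1.00', '-1.00', '-1.00', '-1.00']
0.45 ['-1.00', '0.59', '0.21', '0.35', '0.36', '0.34', '0.32', '0.30', '0.25', '0.56', '0.56']
0.40 ['-1.00', '0.01', '0.02', '0.01', '0.00', '0.00', '0.00', '0.18', '0.18', '-1.00', '-1.00']
0.35 ['-1.00', '0.01', '0.02', '0.02', '0.00', '0.00', '0.00', '0.13', '0.15', '0.24', '-1.00']
0.30 ['-1.00', '0.01', '0.01', '0.00', '0.06', '0.00', '0.00', '0.14', '0.14', '0.24', '-1.00']
0.25 ['-1.00', '0.00', '0.00', '0.00', '0.06', '-1.00', '0.02', '0.08', '0.13', '0.24', '-1.00']
0.20 ['-1.00', '0.00', '0.00', '0.00', '0.07', '0.00', '0.02', '0.03', '0.12', '0.23', '-1.00']
0.15 ['-1.00', '0.00', '0.00', '0.00', '0.06', '0.00', '0.02', '0.03', '0.11', '0.23', '-1.00']
0.10 ['-1.00', '0.01', '0.01', '0.00', '0.00', '0.00', '0.0
[... 784 characters left out ...]
.34', '0.34', '0.34']
-0.35 ['-1.00', '0.02', '0.11', '0.33', '0.36', '0.36', '0.34', '0.34', '0.34', '0.34', '0.34']
-0.40 ['-1.00', '0.01', '0.10', '0.35', '0.36', '0.36', '-1.00', '0.34', '0.34', '0.34', '0.34']
-0.45 ['-1.00', '0.00', '0.01', '0.34', '0.36', '0.35', '0.31', '0.31', '0.34', '0.34', '0.34']
-0.50 ['-1.00', '0.00', '0.02', '0.00', '0.00', '0.00', '0.00', '0.00', '0.00', '0.22', '0.20']
-0.55 ['-1.00', '0.00', '0.00', '0.00', '0.00', '0.00', '0.00', '0.00', '0.00', '0.00', '0.04']
-0.60 ['-1.00', '0.00', '0.02', '0.02', '0.00', '0.00', '-1.00', '0.00', '0.00', '0.00', '0.04']
-0.65 ['-1.00', '0.00', '0.02', '0.02', '0.01', '0.01', '-1.00', '-1.00', '-1.00', '-1.00', '-1.00']
```

Request:
drive_tool:
  moves: [2,-1.8,-3.5,-1,87,4,-3.6,-5,-2,87,5.8,-5.3,-5,-3,87,5.8,-5.3,-5,-4,87,5.8,-5.3,-5,-5,87]

```text
time_s: 0.72
tool_pos: [0.3196, -0.4012, 0.3944]
tool_rot: [-180.0, 0.0, 67.2]
force: [0.3, 0.4, 0.2]
grip_width: 0.0872
grasp_force: 0.0
```

Request:
drive_tool:
  moves: [1.5,0,0,-0.5,87,3,0,0,-1,87,4.5,0,0,-1.5,87,6,0,0,-1.9,87,7.5,0,0,-1.9,87]

```text
time_s: 1.35
tool_pos: [0.437, -0.1252, 0.3936]
tool_rot: [-180.0, 0.0, 85.9]
force: [1.1, -0.4, -0.0]
grip_width: 0.0865
grasp_force: 0.0
```

Request:
drive_tool:
  moves: [1,0.6,1.5,0,87,2,1.2,3,0,87,2,1.2,3,0,87,2,1.2,3,0,87]

```text
time_s: 1.85
tool_pos: [0.4893, -0.0494, 0.272]
tool_rot: [-179.8, -0.1, 86.1]
force: [-0.6, -0.4, 0.6]
grip_width: 0.087
grasp_force: 0.0
```

```bash
python3 - <<'E'
from h import *
print(env.get_obs()["tool_pos"]); snap("wrist","w1")
E
```

```text
[ 0.48927254 -0.04938802  0.272049  ]
```

Request:
drive_tool:
  moves: [1.5,0.2,0,0,87,3,0.4,0.3,0,87,4.5,0.5,0.6,0,87,6,0.5,0.9,0,87,7,0.5,0.9,0,87]

```text
time_s: 2.52
tool_pos: [0.5307, 0.2282, 0.2384]
tool_rot: [180.0, -0.0, 85.9]
force: [-0.3, 0.2, 0.4]
grip_width: 0.0867
grasp_force: 0.0
```

Request:
drive_tool:
  moves: [0,0,0,0,87,0,0,0,0,87]

```text
time_s: 2.78
tool_pos: [0.5315, 0.225, 0.2386]
tool_rot: [179.9, 0.1, 85.7]
force: [0.6, -0.4, -0.2]
grip_width: 0.087
grasp_force: 0.0
```

```bash
python3 - <<'E'
from h import *
print(env.get_obs()["tool_pos"]); snap("wrist","w2")
a=cv2.imread("pics/w1.png");b=cv2.imread("pics/w2.png")
cv2.imwrite("pics/v1.png",np.hstack([a,b])[:, :].copy() if 0 else cv2.resize(np.vstack([a[60:360,80:480],b[60:360,80:480]]),(800,1200))[:600*2:1][::2,::1] if 0 else a)
E
```

```text
[0.53149359 0.22499201 0.23860121]
```

View pics/w2.png

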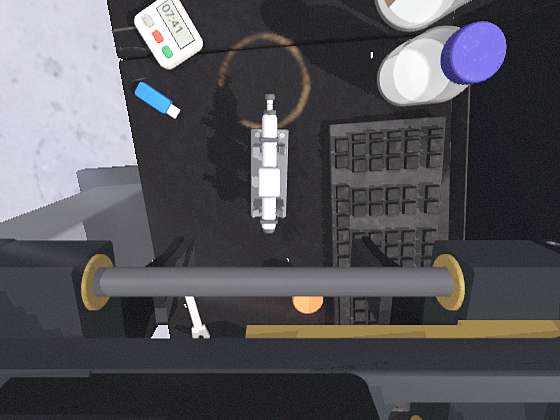

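View pics/w1.png

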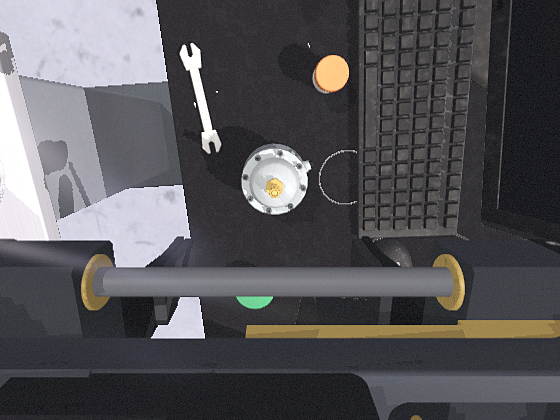

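w2 shows the gauge nearly aligned with the tool's x axis: block centre (269.5,182), knob end (269.5,96), barrel rear (268.5,229). w1 shows the brass stem at about (275,188).

```bash
python3 - <<'E'
from h import *
np.set_printoptions(precision=4,suppress=True,linewidth=150)
P=cloud("w1"); q=P.reshape(-1,3); m=(abs(q[:,0]-.489)<.03)&(abs(q[:,1]+.05)<.03)
for lo,hi in((.107,.12),(.09,.107),(.08,.09)):
    s=q[m&(q[:,2]>lo)&(q[:,2]<hi)]; print("stem",lo,len(s),s.mean(0) if len(s) else'',s.min(0)if len(s) else'',s.max(0)if len(s) else'')
P=cloud("w2"); q=P.reshape(-1,3); m=(abs(q[:,0]-.528)<.06)&(abs(q[:,1]-.24)<.11)&(q[:,2]>.03)&(q[:,2]<.08)
s=q[m]; print(len(s))
blk=s[s[:,2]>.0622]; print("blk",len(blk),blk.min(0),blk.max(0),np.median(blk,0),(blk.min(0)+blk.max(0))/2)
for u,v,z in((269.5,182,.0645),(269.5,96,.055),(268.5,229,.058)): print(plane("w2",u,v,z),pt("w2",u,v))
for y in np.arange(.14,.34,.008):
    t=s[(abs(s[:,1]-y)<.004)&(s[:,2]>.05)]
    if len(t)>1: print("%.3f"%y,len(t),t[:,0].min(),t[:,0].max(),t[:,2].max())
im=load("w1")[0][155:225,230:320]; a=cv2.resize(im,None,fx=5,fy=5,interpolation=cv2.INTER_CUBIC)
im=load("w2")[0][80:245,220:320]; b=cv2.resize(im,(364,600),interpolation=cv2.INTER_CUBIC)
c=np.zeros((600,800,3),np.uint8); c[:350,:436]=a[:,:436]; c[:,436:]=b; save("v2.png",c)
E
```

```text
stem 0.107 91 [ 0.4895 -0.0494  0.1138] [ 0.4842 -0.0548  0.1074] [ 0.4947 -0.0446  0.1165]
stem 0.09 34 [ 0.4901 -0.0463  0.0995] [ 0.4841 -0.0519  0.0903] [ 0.4949 -0.0444  0.1067]
stem 0.08 322 [ 0.4896 -0.0472  0.0833] [ 0.4742 -0.0664  0.08  ] [ 0.5054 -0.0338  0.0899]
2553
blk 900 [0.5058 0.1846 0.0622] [0.5485 0.2952 0.0681] [0.5276 0.2334 0.0647] [0.5271 0.2399 0.0651]
[0.5282 0.2324 0.0645] [0.5283 0.2325 0.0653]
[0.5351 0.3212 0.055 ] [0.5351 0.3209 0.0584]
[0.5227 0.1763 0.058 ] [0.5227 0.1768 0.0593]
0.172 31 0.516283032827106 0.5289256000697552 0.06113967881414567
0.180 75 0.5155945284764535 0.5306129301117335 0.061996218156154415
0.188 125 0.5137568111881421 0.5391246547544204 0.06480214793979983
0.196 195 0.5057668184495153 0.5418215086687529 0.06603727928253633
0.204 125 0.5061780708221228 0.532416660212235 0.06487643360188822
0.212 91 0.5179020988772209 0.5352591730281986 0.06291791805199437
0.220 137 0.5144593364835887 0.5380063719393935 0.06809066814302339
0.228 160 0.5149148959332263 0.5385383510714701 0.06695502602346032
0.236 161 0.5156485315338025 0.5390765429370686 0.06775088451584421
0.244 174 0.5163793205536413 0.5396502925373459 0.06774335647511581
0.252 117 0.5179274891617934 0.5371092192604711 0.06535071442069779
0.260 132 0.5182387673845328 0.5470894521067328 0.06550356719144002
0.268 223 0.5122056332609919 0.5484927292453446 0.06546422934846785
0.276 131 0.521626960797887 0.5410260030722216 0.06512914855016261
0.284 119 0.521647040094311 0.5393745473531416 0.06387130054110585
0.292 118 0.5245671100233292 0.5399698683289009 0.06309063608101284
0.300 113 0.5252695695942271 0.5403225338075048 0.06201169534258466
0.308 68 0.5280072438942035 0.5397583768506701 0.060917994162572875
0.316 61 0.5301546408458155 0.5396777678789765 0.058813502458359423
0.324 34 0.5303149806575779 0.5398175490146141 0.059255691856827275
```

View pics/v2.png

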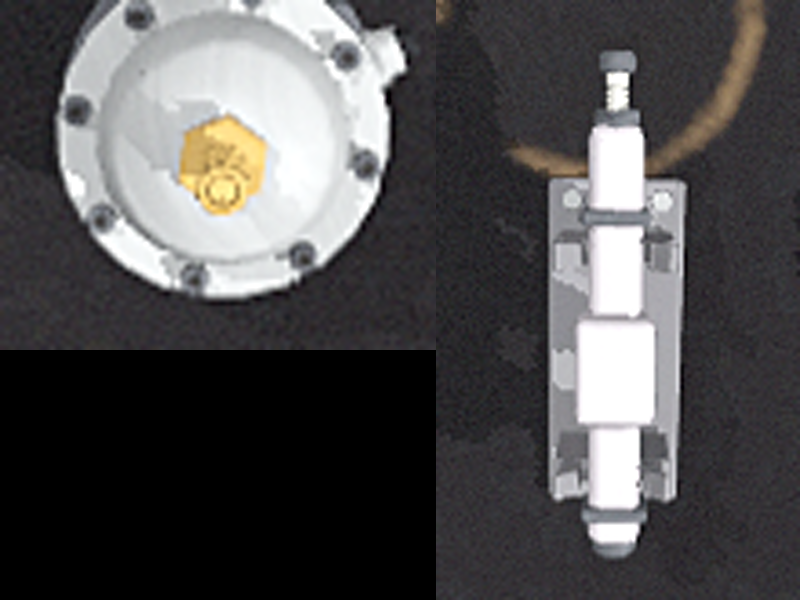

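The crop shows the rim centre at full (274.4,193), the gauge block centre at (269.5,182), and the knob's outer end at row 94.

```bash
python3 - <<'E'
from h import *
np.set_printoptions(precision=4,suppress=True,linewidth=150)
print("rim",plane("w1",274.4,193,.114)); print("knob end",plane("w2",269.5,94.3,.0575)); print("saddles",plane("w2",269.4,176.2,.006))
P=np.vstack([cloud(f).reshape(-1,3) for f in("s0","d0","w2")])
for x in(.45,.5,.55,.6):
  for z in (.02,.07,.12,.17,.22,.27):
    s=P[(abs(P[:,0]-x)<.03)&(abs(P[:,2]-z)<.025)&(P[:,1]>.36)&(P[:,1]<.7)]
    if len(s)>3: print(x,z,len(s),np.percentile(s[:,1],2))
E
```

```text
rim [ 0.4898 -0.0505  0.114 ]
knob end [0.5352 0.3226 0.0575]
saddles [0.5274 0.2287 0.006 ]
0.45 0.02 4399 0.3616770065439553
0.45 0.07 182 0.47440096668318354
0.45 0.12 201 0.4755531581589839
0.45 0.17 197 0.4722077369186477
0.45 0.22 156 0.47208909181131264
0.45 0.27 79 0.4747576687853245
0.5 0.02 3895 0.36159119079181457
0.5 0.07 170 0.47527536931553394
0.5 0.12 185 0.47559255488659
0.5 0.17 196 0.47503172684083317
0.5 0.22 210 0.47410778926192193
0.5 0.27 228 0.4753430161414823
0.55 0.02 3718 0.3615171786793215
0.55 0.07 162 0.4758922149590895
0.55 0.12 174 0.47585188156762237
0.55 0.17 185 0.47565076723216665
0.55 0.22 194 0.47558497515824455
0.55 0.27 207 0.47517321326643064
0.6 0.02 3465 0.3614039473714456
0.6 0.07 152 0.4744852301442282
0.6 0.12 167 0.4753839183384262
0.6 0.17 170 0.47554354815061284
0.6 0.22 181 0.47535861625457765
0.6 0.27 191 0.4765018738259385
```

```bash
python3 - <<'E'
from h import *
P=np.vstack([cloud(f).reshape(-1,3) for f in("s0","d0","w2")])
for y in np.arange(.25,.46,.03):
  for z in (.12,.16,.2):
    s=P[(abs(P[:,1]-y)<.015)&(abs(P[:,2]-z)<.02)&(P[:,0]>.56)&(P[:,0]<.8)]
    if len(s)>3: print("%.2f %.2f"%(y,z),len(s),np.sort(s[:,0])[:3])
E
```

```text
0.25 0.12 1632 [0.74090214 0.74091803 0.74099004]
0.25 0.16 895 [0.75152793 0.75156889 0.75164077]
0.25 0.20 86 [0.76139369 0.76393919 0.76433947]
0.28 0.12 1774 [0.73744077 0.73839699 0.73943632]
0.28 0.16 782 [0.74913939 0.74955889 0.74965452]
0.28 0.20 80 [0.76135281 0.76337411 0.76358332]
0.31 0.12 2810 [0.66756211 0.66794885 0.66938949]
0.31 0.16 1278 [0.6752142  0.67552765 0.67587247]
0.31 0.20 75 [0.7606545  0.76157546 0.76219015]
0.34 0.12 3044 [0.66555051 0.66643572 0.66654285]
0.34 0.16 2683 [0.67265199 0.67270487 0.67285588]
0.34 0.20 80 [0.75878608 0.75931729 0.75964022]
0.37 0.12 1518 [0.67475804 0.67735067 0.67774791]
0.37 0.16 215 [0.68967406 0.6899536  0.69084987]
0.37 0.20 67 [0.75540709 0.75673584 0.75875662]
0.40 0.12 166 [0.65760648 0.65912255 0.65941514]
0.40 0.16 94 [0.678631   0.67945919 0.67967997]
0.40 0.20 28 [0.67982622 0.68019859 0.68378838]
0.43 0.12 60 [0.65578689 0.65856198 0.65871735]
0.43 0.16 43 [0.67286082 0.67545729 0.67643548]
0.43 0.20 26 [0.68152569 0.68549224 0.6855982 ]
0.46 0.12 14 [0.62054937 0.6211497  0.6245675 ]
0.46 0.16 4 [0.67778706 0.68831692 0.74127697]
0.46 0.20 7 [0.6213736  0.67957435 0.70211458]
```

Request:
drive_tool:
  moves: [1.5,0,0,0,30,3.1,-0.1,0,0,0,3.1,-0.1,0.5,0,0,3.1,-0.1,1,0,0]

```text
time_s: 3.32
tool_pos: [0.5363, 0.3492, 0.197]
tool_rot: [179.9, 0.1, 85.8]
force: [-0.3, -1.2, -0.2]
grip_width: 0.055
grasp_force: 0.0
```

Request:
drive_tool:
  moves: [0,0,1,0,0,0,0,2,0,0,0,0,3,0,0,0,0,3.5,0,0,0,0,3.85,0,0]

```text
time_s: 3.95
tool_pos: [0.5362, 0.349, 0.043]
tool_rot: [180.0, 0.1, 85.7]
force: [-0.3, -0.1, 0.5]
grip_width: 0.0053
grasp_force: 0.0
```

Request:
drive_tool:
  moves: [-0.1,0,0,0,0,-0.2,0,0,0,0,-0.3,0,0,0,0,-0.4,0,0,0,0,-0.45,0,0,0,0]

```text
time_s: 4.58
tool_pos: [0.5342, 0.3329, 0.0442]
tool_rot: [180.0, -0.0, 85.9]
force: [0.1, 1.4, 1.0]
grip_width: 0.0005
grasp_force: 0.2
```

Request:
drive_tool:
  moves: [-0.05,0,0,0,0,-0.1,0,0,0,0,-0.15,0,0,0,0,-0.2,0,0,0,0]

```text
time_s: 5.08
tool_pos: [0.5333, 0.3251, 0.0438]
tool_rot: [-180.0, -0.0, 85.9]
force: [-0.1, 1.4, -0.3]
grip_width: 0.0004
grasp_force: 0.6
```

Request:
drive_tool:
  moves: [-0.03,0,0,0,0,-0.06,0,0,0,0,-0.09,0,0,0,0]

```text
time_s: 5.45
tool_pos: [0.533, 0.3215, 0.0438]
tool_rot: [-180.0, -0.0, 85.9]
force: [0.3, -0.4, 0.2]
grip_width: 0.0004
grasp_force: 0.5
```

Request:
drive_tool:
  moves: [-0.03,0,0,0,0,-0.06,0,0,0,0,-0.06,0,0,0,0]

```text
time_s: 5.82
tool_pos: [0.5329, 0.3201, 0.044]
tool_rot: [180.0, -0.1, 85.9]
force: [0.8, 3.5, 0.3]
grip_width: 0.0007
grasp_force: 1.9
```

Request:
drive_tool:
  moves: [-0.02,0,0,0,0,-0.04,0,0,0,0,-0.04,0,0,0,0]

```text
time_s: 6.2
tool_pos: [0.5329, 0.3198, 0.0443]
tool_rot: [179.9, -0.2, 86.0]
force: [1.9, 6.3, -1.7]
grip_width: 0.0008
grasp_force: 3.4
```

Request:
drive_tool:
  moves: [0.5,0,0,0,0,0.5,0,-1.5,0,30,0.5,0,-3,0,60,-1,0,-4.5,0,60,-2.3,0.05,-4.85,0,60]

```text
time_s: 6.82
tool_pos: [0.5285, 0.2359, 0.2355]
tool_rot: [179.9, 0.0, 86.0]
force: [1.4, -1.3, 0.1]
grip_width: 0.0323
grasp_force: 0.0
```

Request:
drive_tool:
  moves: [0,0,0,0,60,0,0,0,0,60]

```text
time_s: 7.08
tool_pos: [0.5284, 0.2352, 0.2329]
tool_rot: [-180.0, 0.1, 85.8]
force: [0.1, 0.7, -0.1]
grip_width: 0.0525
grasp_force: 0.0
```

```bash
python3 - <<'E'
from h import *
np.set_printoptions(precision=4,suppress=True,linewidth=150)
print(env.get_obs()["tool_pos"]); snap("wrist","w3")
im=load("w3")[0][80:245,220:320]; save("v3.png",cv2.resize(im,(364,600),interpolation=cv2.INTER_CUBIC))
q=cloud("w3").reshape(-1,3)
for y in np.arange(.214,.246,.004):
    t=q[(abs(q[:,1]-y)<.002)&(q[:,2]>.063)&(abs(q[:,0]-.528)<.014)]
    if len(t)>1: print("%.3f"%y,len(t),t[:,0].min(),t[:,0].max())
E
```

```text
[0.5284 0.2352 0.2329]
0.214 63 0.5144592131786601 0.5364562874733994
0.218 80 0.5146897258456286 0.5378523546649464
0.222 75 0.5150389511830384 0.5381431562583504
0.226 78 0.5153650463299556 0.5382678595092188
0.230 80 0.5157521289774588 0.5385747837206787
0.234 82 0.5159350736212227 0.5389335573717015
0.238 78 0.5163333357205936 0.5391421535995609
0.242 68 0.5167202039569037 0.5392140001365582
```

View pics/v3.png

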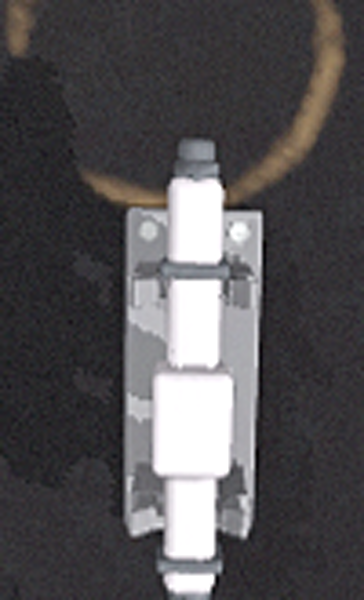

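The rod is home: the knob sits against the barrel cap. The block centre is at full (273,196.8).

```bash
python3 - <<'E'
from h import *
np.set_printoptions(precision=4,suppress=True,linewidth=150)
c=plane("w3",273,196.8,.0645); print(c, plane("w3",220+195/3.64,80+140/3.636,.0575), plane("w3",220+190/3.64,80+560/3.636,.0605))
p=env.get_obs()["tool_pos"]; y=np.radians(85.8); tx=np.array([np.cos(y),np.sin(y)]); ty=np.array([np.sin(y),-np.cos(y)])
d=(c-p)[:2]; print(d@tx/.04,d@ty/.04)
E
```

```text
[0.5275 0.2272 0.0645] [0.5341 0.3085 0.0575] [0.5233 0.1831 0.0605]
-0.23220924143270955 0.0075477666692705175
```

Request:
drive_tool:
  moves: [-0.23,0,1.2,0.03,60,-0.23,0,2.4,0.03,60,-0.23,0,3.6,0.03,60,-0.23,0,4.6,0.03,60,-0.23,0,4.98,0.03,60]

```text
time_s: 7.75
tool_pos: [0.525, 0.228, 0.0308]
tool_rot: [-179.7, 0.1, 85.8]
force: [-0.6, -0.5, 0.1]
grip_width: 0.0599
grasp_force: 0.0
```

Request:
drive_tool:
  moves: [0,0,0,0,35,0,0,0,0,20,0,0,0,0,20,0,0,0,0,20,0,0,0,0,20]
  squeeze: 20

```text
time_s: 8.38
tool_pos: [0.5283, 0.2271, 0.0346]
tool_rot: [180.0, 0.0, 85.6]
force: [-0.8, -0.2, 2.9]
grip_width: 0.0237
grasp_force: 20.0
```

Request:
drive_tool:
  moves: [0,0,0,0,15,0,0,0,0,15,0,0,0,0,15,0,0,0,0,15]
  squeeze: 45

```text
time_s: 8.88
tool_pos: [0.5283, 0.227, 0.0346]
tool_rot: [180.0, 0.0, 85.6]
force: [-1.2, -1.0, 5.7]
grip_width: 0.0238
grasp_force: 45.0
```

Request:
drive_tool:
  moves: [0,0,-0.5,0,15,0,0,-1.5,0,15,0,0,-2.7,0,15,0,0,-3.7,0,15,0,0,-3.7,0,15]

```text
time_s: 9.5
tool_pos: [0.5298, 0.2281, 0.186]
tool_rot: [179.6, -0.1, 85.6]
force: [-0.7, 0.8, -2.1]
grip_width: 0.0238
grasp_force: 45.0
```

Request:
drive_tool:
  moves: [-1,-0.1,0,0,15,-2.3,-0.2,0,0,15,-3.7,-0.3,0,0,15,-5.1,-0.4,0,0,15,-6.3,-0.43,0,0,15]

```text
time_s: 10.12
tool_pos: [0.4897, -0.0256, 0.181]
tool_rot: [-179.9, 0.1, 85.5]
force: [1.1, -0.1, -1.7]
grip_width: 0.0237
grasp_force: 45.0
```

Request:
drive_tool:
  moves: [-0.4,0,0,0,15,-0.6,0,0,0,15,-0.6,0,0,0,15,-0.6,0,0,0,15]

```text
time_s: 10.62
tool_pos: [0.4898, -0.0449, 0.1819]
tool_rot: [-180.0, -0.0, 85.8]
force: [0.3, -0.6, -1.4]
grip_width: 0.0235
grasp_force: 45.0
```

```bash
python3 - <<'E'
from h import *
np.set_printoptions(precision=4,suppress=True,linewidth=150)
print(env.get_obs()["tool_pos"],env.get_obs()["force"]); snap("wrist","w4"); snap("side","d4"); snap("scene","s4")
a=load("d4")[0][150:270,240:360]; b=load("s4")[0][150:270,240:360]; 
save("v4.png",np.hstack([cv2.resize(x,(400,400),interpolation=cv2.INTER_CUBIC) for x in(a,b)]))
E
```

```text
[ 0.4898 -0.0449  0.1819] [ 0.3402 -0.6272 -1.4173]
```

View pics/v4.png

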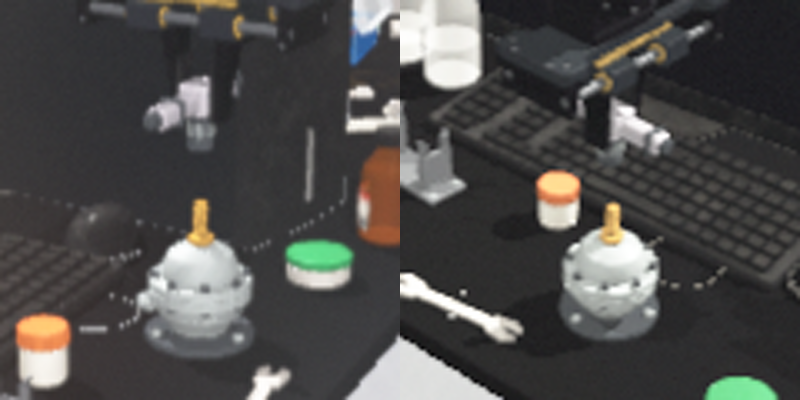

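View pics/w4.png

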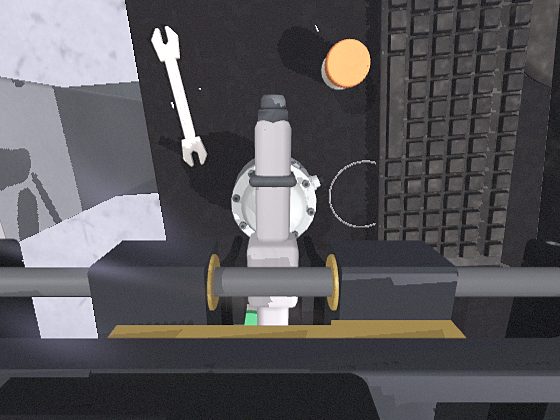

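The side and scene crops show the chuck hanging upright above the stem, with the TCP still about 5 mm short in y. w4 shows the gauge held straight, with the knob at (272,100).

Request:
drive_tool:
  moves: [-0.13,0,0,0,15,-0.13,0,0.4,0,15,-0.13,0,0.8,0,15,-0.13,0,1.05,0,15,-0.13,0,1.05,0,15]

```text
time_s: 11.4
tool_pos: [0.4883, -0.0517, 0.1387]
tool_rot: [-179.9, -0.0, 85.6]
force: [-0.1, 0.3, -1.4]
grip_width: 0.0236
grasp_force: 45.0
```

```bash
python3 - <<'E'
from h import *
np.set_printoptions(precision=4,suppress=True,linewidth=150)
o=env.get_obs();print(o["tool_pos"],o["force"])
for f in("d5","s5"): 
    snap({"d":"side","s":"scene"}[f[0]],f)
    q=cloud(f); im=load(f)[0].astype(int)
    m=(abs(q[...,0]-.49)<.05)&(abs(q[...,1]+.05)<.05)
    st=m&(q[...,2]>.088)&(q[...,2]<.113)
    ch=m&(q[...,2]>.119)&(q[...,2]<.145)
    for n,k in(("stem",st),("chuck",ch)):
        v,u=np.nonzero(k)
        for r in np.unique(v): print(f,n,r,u[v==r].min(),u[v==r].max(),q[r,u[v==r]].mean(0))
a=load("d5")[0][170:250,260:340]; b=load("s5")[0][170:250,264:344]
save("v5.png",np.hstack([cv2.resize(x,(400,400),interpolation=cv2.INTER_CUBIC) for x in(a,b)]))
E
```

```text
[ 0.4883 -0.0517  0.1387] [-0.0518  0.2559 -1.4272]
d5 stem 211 298 298 [ 0.4926 -0.0466  0.1124]
d5 stem 212 298 302 [ 0.4877 -0.0484  0.1098]
d5 stem 213 298 301 [ 0.488  -0.0458  0.1078]
d5 stem 214 298 300 [ 0.4882 -0.0431  0.1059]
d5 stem 215 298 301 [ 0.4879 -0.0459  0.1023]
d5 stem 216 298 301 [ 0.4878 -0.0457  0.0997]
d5 stem 217 298 301 [ 0.4874 -0.045   0.0972]
d5 stem 218 298 301 [ 0.4876 -0.0454  0.0943]
d5 stem 219 298 301 [ 0.4872 -0.0445  0.0919]
d5 stem 220 298 303 [ 0.4853 -0.0469  0.0886]
d5 chuck 199 310 310 [ 0.4684 -0.0677  0.1423]
d5 chuck 200 299 310 [ 0.4753 -0.0526  0.143 ]
d5 chuck 201 297 309 [ 0.4789 -0.0446  0.1421]
d5 chuck 202 297 307 [ 0.4801 -0.0424  0.1399]
d5 chuck 203 297 305 [ 0.4828 -0.0425  0.1368]
d5 chuck 204 297 305 [ 0.4833 -0.0438  0.1336]
d5 chuck 205 297 305 [ 0.4828 -0.0426  0.1314]
d5 chuck 206 298 304 [ 0.4824 -0.0419  0.1289]
d5 chuck 207 297 305 [ 0.4837 -0.0451  0.1251]
d5 chuck 208 297 304 [ 0.4851 -0.0451  0.1222]
d5 chuck 209 298 303 [ 0.484  -0.0426  0.1204]
s5 stem 213 302 305 [ 0.4875 -0.0527  0.1114]
s5 stem 214 302 305 [ 0.4891 -0.0523  0.1069]
s5 stem 215 303 305 [ 0.4886 -0.0546  0.1047]
s5 stem 216 302 305 [ 0.4883 -0.0532  0.1007]
s5 stem 217 302 305 [ 0.488  -0.0535  0.0975]
s5 stem 218 302 305 [ 0.4891 -0.0529  0.0931]
s5 stem 219 302 305 [ 0.4881 -0.0538  0.0905]
s5 stem 220 304 304 [ 0.487  -0.0565  0.0889]
s5 stem 221 303 303 [ 0.4822 -0.0566  0.0882]
s5 chuck 205 297 308 [ 0.4824 -0.0526  0.1416]
s5 chuck 206 298 308 [ 0.4827 -0.0599  0.1414]
s5 chuck 207 300 308 [ 0.483  -0.061   0.1384]
s5 chuck 208 301 308 [ 0.4809 -0.061   0.1362]
s5 chuck 209 301 307 [ 0.4823 -0.0583  0.1308]
s5 chuck 210 301 307 [ 0.4837 -0.0574  0.1262]
s5 chuck 211 301 307 [ 0.484  -0.0574  0.1226]
s5 chuck 212 302 307 [ 0.4847 -0.0593  0.1197]
```

Request:
drive_tool:
  moves: [0,0,0,0,15,0,0,0,0,15]

```text
time_s: 11.75
tool_pos: [0.4896, -0.0521, 0.1404]
tool_rot: [180.0, 0.0, 85.6]
force: [-0.2, 0.7, -2.5]
grip_width: 0.0238
grasp_force: 45.0
```

Request:
drive_tool:
  moves: [0,0,0,0,15,0,0,0,0,15]

```text
time_s: 12.0
tool_pos: [0.4893, -0.052, 0.1401]
tool_rot: [180.0, 0.0, 85.6]
force: [-0.5, -0.0, -1.1]
grip_width: 0.0237
grasp_force: 45.0
```

Request:
drive_tool:
  moves: [0.05,0.02,0,0,15,0.05,0.02,0,0,15,0.05,0.02,0.08,0,15,0.05,0.02,0.16,0,15,0.05,0.02,0.16,0,15]

```text
time_s: 12.62
tool_pos: [0.4898, -0.05, 0.1331]
tool_rot: [-179.9, -0.0, 85.6]
force: [-0.3, -0.3, -1.9]
grip_width: 0.0237
grasp_force: 45.0
```

Request:
drive_tool:
  moves: [0,0,0,0,15,0,0,0,0,15]

```text
time_s: 12.88
tool_pos: [0.4902, -0.0501, 0.1337]
tool_rot: [180.0, 0.0, 85.6]
force: [-0.1, 0.3, -2.0]
grip_width: 0.0232
grasp_force: 45.0
```

```bash
cat > rod.py <<'E'
from h import *
import sys
f=sys.argv[1]; np.set_printoptions(precision=4,suppress=True)
o=env.get_obs(); snap("wrist",f); im,d,K,C=load(f)
P=cloud(f); T=o["tool_pos"]; y=np.radians(o["tool_rot"][2]); tx=np.array([np.cos(y),np.sin(y)]); ty=np.array([np.sin(y),-np.cos(y)])
q=(P[...,:2]-T[:2]); a=q@tx; b=q@ty; h=P[...,2]-T[2]
m=(abs(b)<.012)&(a>.03)&(a<.14)&(h>.003)&(h<.03)
print("t",o["time_s"],"tcp",T,"F",o["force"],"knob end",np.percentile(a[m],99.5),a[m].max())
for lo in np.arange(.06,.12,.01):
    k=m&(a>lo)&(a<lo+.01); print("%.2f"%lo,k.sum(),(b[k].max()-b[k].min()) if k.any() else 0)
E
python3 rod.py r0; sleep 0
```

```text
t 12.875 tcp [ 0.4902 -0.0501  0.1337] F [-0.1001  0.2683 -1.9528] knob end 0.08196715555663688 0.08247402033209428
0.06 857 0.015414508036100092
0.07 700 0.014259528074209448
0.08 129 0.010405591263594659
0.09 0 0
0.10 0 0
0.11 0 0
```

Request:
drive_tool:
  moves: [0,0,0.04,0,15,0,0,0.08,0,15,0,0,0.12,0,15,0,0,0.14,0,15,0,0,0.14,0,15]

```text
time_s: 13.55
tool_pos: [0.4903, -0.0501, 0.1282]
tool_rot: [180.0, 0.0, 85.6]
force: [-0.9, 0.5, 1.8]
grip_width: 0.0237
grasp_force: 45.0
```

```bash
python3 rod.py r1
```

```text
t 13.55 tcp [ 0.4903 -0.0501  0.1282] F [-0.9436  0.5378  1.7829] knob end 0.08666569546116666 0.08724800144295725
0.06 856 0.015370600475086059
0.07 602 0.014288556409109804
0.08 412 0.010870513480844245
0.09 0 0
0.10 0 0
0.11 0 0
```

Request:
drive_tool:
  moves: [0,0,0.03,0,15,0,0,0.06,0,15,0,0,0.06,0,15]

```text
time_s: 13.98
tool_pos: [0.4903, -0.0501, 0.1257]
tool_rot: [180.0, 0.0, 85.6]
force: [-1.3, -0.2, 3.4]
grip_width: 0.0233
grasp_force: 45.0
```

```bash
sed -i '/for lo/,$d' rod.py; python3 rod.py r2
```

```text
t 13.975 tcp [ 0.4903 -0.0501  0.1257] F [-1.3124 -0.1886  3.3778] knob end 0.09155739283073494 0.09221620699887104
```

Request:
drive_tool:
  moves: [0,0,0.03,0,15,0,0,0.03,0,15,0,0,0.03,0,15]

```text
time_s: 14.4
tool_pos: [0.4903, -0.0501, 0.1245]
tool_rot: [180.0, 0.0, 85.6]
force: [-0.5, -1.0, 4.9]
grip_width: 0.0234
grasp_force: 45.0
```

```bash
python3 rod.py r3
```

```text
t 14.4 tcp [ 0.4903 -0.0501  0.1245] F [-0.535  -0.9605  4.8631] knob end 0.09400708740426557 0.09470414747118093
```

Request:
drive_tool:
  moves: [0,0,0.03,0,15,0,0,0.03,0,15,0,0,0.03,0,15]

```text
time_s: 14.82
tool_pos: [0.4903, -0.0501, 0.1234]
tool_rot: [180.0, 0.0, 85.6]
force: [-0.9, -0.0, 4.8]
grip_width: 0.0235
grasp_force: 45.0
```

```bash
python3 rod.py r4
```

```text
t 14.825 tcp [ 0.4903 -0.0501  0.1234] F [-0.859  -0.0302  4.8304] knob end 0.09628752021044179 0.09685479892080402
```

Request:
drive_tool:
  moves: [0,0,0.03,0,15,0,0,0.03,0,15,0,0,0.03,0,15]

```text
time_s: 15.25
tool_pos: [0.4904, -0.0501, 0.1223]
tool_rot: [180.0, 0.0, 85.6]
force: [-0.8, -0.1, 6.6]
grip_width: 0.0233
grasp_force: 45.0
```

```bash
python3 rod.py r5
```

```text
t 15.25 tcp [ 0.4904 -0.0501  0.1223] F [-0.815  -0.1414  6.6421] knob end 0.09856871338338156 0.09918795428519829
```

Still rising at about 2.3 mm of rod per step, so I keep going step by step.

Request:
drive_tool:
  moves: [0,0,0.03,0,15,0,0,0.03,0,15,0,0,0.03,0,15]

```text
time_s: 15.68
tool_pos: [0.4905, -0.0501, 0.1213]
tool_rot: [180.0, 0.0, 85.6]
force: [-2.1, 0.1, 7.3]
grip_width: 0.0239
grasp_force: 45.0
```

```bash
python3 rod.py r6
```

```text
t 15.675 tcp [ 0.4905 -0.0501  0.1213] F [-2.0597  0.0564  7.2724] knob end 0.10059783313412202 0.10123901821045514
```

Request:
drive_tool:
  moves: [0,0,0.03,0,15,0,0,0.03,0,15,0,0,0.03,0,15]

```text
time_s: 16.1
tool_pos: [0.4905, -0.0501, 0.1202]
tool_rot: [180.0, 0.0, 85.6]
force: [-2.2, 0.8, 8.2]
grip_width: 0.024
grasp_force: 45.0
```

```bash
python3 rod.py r7
```

```text
t 16.1 tcp [ 0.4905 -0.0501  0.1202] F [-2.1823  0.8223  8.1903] knob end 0.1026777540584605 0.10349987092158325
```

Request:
drive_tool:
  moves: [0,0,0.03,0,15,0,0,0.03,0,15,0,0,0.03,0,15]

```text
time_s: 16.52
tool_pos: [0.4905, -0.0501, 0.1191]
tool_rot: [180.0, 0.0, 85.6]
force: [-2.5, -0.4, 9.5]
grip_width: 0.0236
grasp_force: 45.0
```

```bash
python3 rod.py r8
```

```text
t 16.525 tcp [ 0.4905 -0.0501  0.1191] F [-2.471  -0.3562  9.4565] knob end 0.1048126574876998 0.10546064207833704
```

Request:
drive_tool:
  moves: [0,0,0.03,0,15,0,0,0.03,0,15,0,0,0.03,0,15]

```text
time_s: 16.95
tool_pos: [0.4906, -0.0501, 0.118]
tool_rot: [180.0, 0.0, 85.6]
force: [-2.4, 0.9, 10.4]
grip_width: 0.0236
grasp_force: 45.0
```

```bash
python3 rod.py r9
```

```text
t 16.95 tcp [ 0.4906 -0.0501  0.118 ] F [-2.3712  0.8811 10.3615] knob end 0.10686997840800819 0.10767400041350252
```

Request:
drive_tool:
  moves: [0,0,0.03,0,15,0,0,0.03,0,15,0,0,0.03,0,15]

```text
time_s: 17.38
tool_pos: [0.4906, -0.0501, 0.117]
tool_rot: [180.0, 0.0, 85.6]
force: [-3.8, 0.3, 11.4]
grip_width: 0.0237
grasp_force: 45.0
```

```bash
python3 rod.py r10
```

```text
t 17.375 tcp [ 0.4906 -0.0501  0.117 ] F [-3.8461  0.2756 11.4353] knob end 0.10705212639026578 0.10812276703195867
```

Request:
drive_tool:
  moves: [0,0,0.03,0,15,0,0,0.03,0,15,0,0,0.03,0,15]

```text
time_s: 17.8
tool_pos: [0.4906, -0.0501, 0.1158]
tool_rot: [180.0, 0.0, 85.6]
force: [-2.4, -0.1, 10.2]
grip_width: 0.0239
grasp_force: 45.0
```

```bash
python3 rod.py r11
```

```text
t 17.8 tcp [ 0.4906 -0.0501  0.1158] F [-2.3919 -0.0886 10.1867] knob end 0.10719192991894202 0.10796897667839217
```

The rod has stopped while the force stays steady, so the core has given way by about 2 mm. I hold here.

Request:
drive_tool:
  moves: [0,0,0,0,15,0,0,0,0,15,0,0,0,0,15,0,0,0,0,15,0,0,0,0,15]

```text
time_s: 18.48
tool_pos: [0.4906, -0.0501, 0.1158]
tool_rot: [180.0, 0.0, 85.6]
force: [-2.6, 0.2, 10.1]
grip_width: 0.0234
grasp_force: 45.0
```

Request:
drive_tool:
  moves: [0,0,0,0,15,0,0,0,0,15,0,0,0,0,15,0,0,0,0,15,0,0,0,0,15]

```text
time_s: 19.1
tool_pos: [0.4906, -0.0501, 0.1158]
tool_rot: [180.0, 0.0, 85.6]
force: [-3.4, -0.4, 11.5]
grip_width: 0.0235
grasp_force: 45.0
```

```bash
python3 rod.py r12
```

```text
t 19.1 tcp [ 0.4906 -0.0501  0.1158] F [-3.3915 -0.3884 11.5336] knob end 0.10728969519737871 0.10793695314559257
```

Request:
drive_tool:
  moves: [0,0,-0.2,0,15,0,0,-0.5,0,15,0,0,-0.9,0,15,0,0,-1.4,0,15,0,0,-1.75,0,15]

```text
time_s: 19.77
tool_pos: [0.4902, -0.05, 0.1857]
tool_rot: [180.0, 0.0, 85.6]
force: [0.1, -0.9, -2.3]
grip_width: 0.0241
grasp_force: 45.0
```

Request:
drive_tool:
  moves: [1,0.05,0,0,15,2.3,0.15,0,0,15,3.7,0.25,0,0,15,5,0.35,0,0,15,6,0.41,0,0,15]

```text
time_s: 20.4
tool_pos: [0.5247, 0.1902, 0.1849]
tool_rot: [-180.0, -0.0, 85.7]
force: [0.7, -0.2, -2.1]
grip_width: 0.0238
grasp_force: 45.0
```

Request:
drive_tool:
  moves: [0.5,0,0,0,15,0.5,0,0,0,15,0.5,0,0,0,15,0.5,0,0,0,15]

```text
time_s: 20.9
tool_pos: [0.5269, 0.2061, 0.1847]
tool_rot: [180.0, 0.1, 85.4]
force: [0.2, -0.0, -0.9]
grip_width: 0.0239
grasp_force: 45.0
```

Request:
drive_tool:
  moves: [0.58,0,0,-0.02,15,0.58,0,0.6,-0.02,15,0.58,0,1.2,-0.02,15,0.58,0,1.8,-0.02,15,0.58,0,1.8,-0.02,15]

```text
time_s: 21.52
tool_pos: [0.5273, 0.229, 0.1111]
tool_rot: [-179.8, 0.1, 85.7]
force: [-0.9, -0.4, -1.3]
grip_width: 0.0236
grasp_force: 45.0
```

Request:
drive_tool:
  moves: [0,0,0,0,15,0,0,0,0,15,0,0,0,0,15]

```text
time_s: 21.9
tool_pos: [0.5288, 0.2312, 0.1136]
tool_rot: [179.9, -0.0, 85.8]
force: [0.7, -0.7, -2.0]
grip_width: 0.0235
grasp_force: 45.0
```

Request:
drive_tool:
  moves: [-0.05,0,0.6,0,15,-0.05,0,1.2,0,15,-0.05,0,1.3,0,15,-0.05,0,1.3,0,15,-0.05,0,1.3,0,15]

```text
time_s: 22.52
tool_pos: [0.5289, 0.2296, 0.062]
tool_rot: [179.9, -0.0, 85.8]
force: [-0.5, 0.2, -2.2]
grip_width: 0.0235
grasp_force: 45.0
```

Request:
drive_tool:
  moves: [0,0,0,0,15,0,0,0,0,15]

```text
time_s: 22.78
tool_pos: [0.5284, 0.2291, 0.0612]
tool_rot: [180.0, -0.0, 85.8]
force: [-0.1, 0.0, -1.2]
grip_width: 0.0234
grasp_force: 45.0
```

Well aligned; I lower it to a TCP height of 0.036 and check the force.

Request:
drive_tool:
  moves: [0,0,0.15,0,15,0,0,0.3,0,15,0,0,0.45,0,15,0,0,0.6,0,15,0,0,0.62,0,15]

```text
time_s: 23.4
tool_pos: [0.5277, 0.2289, 0.0353]
tool_rot: [-179.9, 0.0, 85.8]
force: [0.4, -0.2, -1.1]
grip_width: 0.0235
grasp_force: 45.0
```

Request:
drive_tool:
  moves: [0,0,0.02,0,15,0,0,0.04,0,15,0,0,0.04,0,15]

```text
time_s: 23.78
tool_pos: [0.5284, 0.2292, 0.0346]
tool_rot: [180.0, -0.0, 85.8]
force: [0.8, 0.1, -0.5]
grip_width: 0.0233
grasp_force: 45.0
```

Request:
drive_tool:
  moves: [0,0,0,0,27,0,0,0,0,35,0,0,0,0,50,0,0,0,0,60,0,0,0,0,60]
  squeeze: 10

```text
time_s: 24.4
tool_pos: [0.5282, 0.229, 0.0344]
tool_rot: [180.0, 0.0, 85.8]
force: [-0.2, 0.6, -0.4]
grip_width: 0.0559
grasp_force: 0.0
```

Request:
drive_tool:
  moves: [0,0,-0.6,0,60,0,0,-1.8,0,60,0,0,-3,0,60,0,0,-4.2,0,60,0,0,-5,0,60]

```text
time_s: 25.02
tool_pos: [0.5286, 0.2296, 0.2369]
tool_rot: [179.9, -0.0, 85.8]
force: [0.3, -0.8, -0.9]
grip_width: 0.0602
grasp_force: 0.0
```

Request:
drive_tool:
  moves: [0,0,0,0,60,0,0,0,0,60]

```text
time_s: 25.28
tool_pos: [0.5278, 0.2287, 0.2335]
tool_rot: [-179.9, 0.1, 85.8]
force: [0.7, -0.7, -0.4]
grip_width: 0.0598
grasp_force: 0.0
```

```bash
python3 - <<'E'
from h import *
print(env.get_obs()["tool_pos"]); snap("wrist","w9")
save("v9.png",cv2.resize(load("w9")[0][60:245,180:360],None,fx=3.2,fy=3.2,interpolation=cv2.INTER_CUBIC))
q=cloud("w9").reshape(-1,3)
for y in np.arange(.214,.25,.004):
    t=q[(abs(q[:,1]-y)<.002)&(q[:,2]>.0625)&(abs(q[:,0]-.528)<.014)]
    if len(t)>1: print("%.3f"%y,len(t),t[:,0].min(),t[:,0].max(),np.median(t[:,2]))
E
```

```text
[0.52777079 0.22868117 0.23350576]
0.214 29 0.5165662268789515 0.5372844350602475 0.06520731120802997
0.218 74 0.5155484611890299 0.5386165748574687 0.06540271378232956
0.222 82 0.5158576845687789 0.5389767429775955 0.06513275391756063
0.226 76 0.5162549963113902 0.5391834648271149 0.06511862029561763
0.230 79 0.5157148158173509 0.5393133429582235 0.06536794704024962
0.234 81 0.5159224237407406 0.5396845795833127 0.06513441114050927
0.238 83 0.516114792945167 0.5399318704971117 0.06525082612668648
0.242 82 0.5166456950301641 0.540184098234597 0.06531413724739932
0.246 37 0.5179242523444783 0.5381802157935311 0.06417236388875258
```

View pics/v9.png

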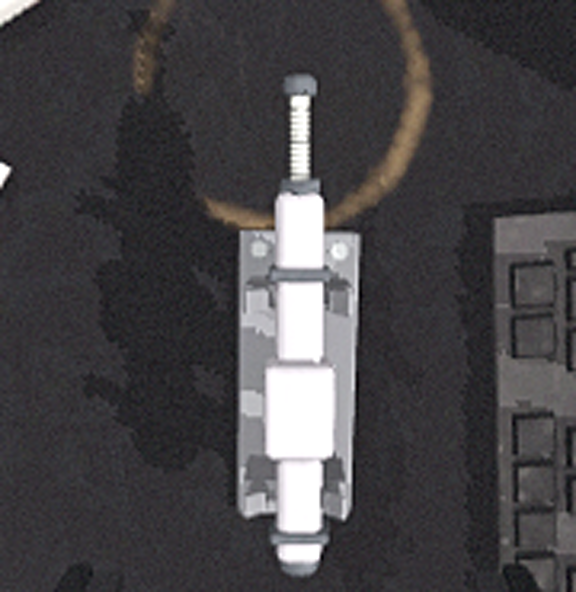

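The crop shows the gauge seated level in both saddles: block centre at crop (299,412), top at 0.065 m as before. The rod is well out, with its knob at crop (299,80).

```bash
python3 -c "
from cell import env
print(env.sign_off())"
```

```text
the job is handed in; nothing more can be done
None
```

I handed the job in with the gauge seated level in its cradle and the rod out about 25 mm at the reading. The core was held roughly 2 mm in for over a second, at about 13 N by my estimate; the sign-off gave no verdict.

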